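Gauge a plate's height with a sprung-foot bench gauge

ROBOT

A 6-joint arm with a two-finger parallel gripper is mounted at the origin on the work surface; the furniture and walls round the work are solid. World frame = base frame: x ahead of the robot, y to its left, z up, the work surface at z = 0. Lengths are in m, angles in rad, forces in N, time in s.
With the tool pointing down it reaches from about 0.275 to 0.825 m from the base axis. Payload 4.9 kg.
Tool frame: the origin (TCP) lies midway between the tips of the shut fingers; the grasp point (between the pads) lies 19 mm behind it (bot.grip_depth is the distance from the TCP to the grasp point, in m); z points along the fingers, y is the line along which they close (so a half turn about z gives the same grasp; the last joint's range is limited). The gripper opens to 85 mm and grips with 20 to 120 N. Pads are 22 mm wide; open, the fingers measure 114 mm over their backs; the gripper's body (76 mm by 85 mm) begins 54 mm behind the grasp point. The pads swing forward as they close: fully open they stand 13 mm farther back than shut.
Start: joints at [-1.463, 0.326, -0.193, 1.052, 0, 1.437], TCP at [0.132, -0.534, 0.231] pointing down, gripper open.
Joint ranges: [-2.65, 2.65], [-0.97, 1.79], [-1.3, 1.35], [-1.93, 2.1], [-1.47, 1.37], [-3.14, 3.14]. Speed limits (rad/s): [2.57, 2.57, 3.14, 3.14, 3.14, 3.14].

INTERFACE

Orientations are given as a unit quaternion [w, x, y, z].
In Python, from cell import bot gives the robot as it stands. Calls block until the motion is done:
- bot.move_pose(position, orientation): joint-space move of the TCP to a pose.
- bot.move_linear(position, speed=0.15, rotation=None, until_force=None): straight line of the TCP; rotation=None keeps the orientation; speed is the mean speed in m/s. With until_force (N) it stops when the force on the tool has changed by that much, and returns True; else False.
- bot.goto_joints(angles): joint-space move.
- bot.set_gripper(opening, grasp_force=None): opening from 0.0 (shut) to 1.0 (fully open); grasp_force is the grip in N (None keeps the last); returns when the fingers have stopped.
- bot.wait(seconds).
- bot.solve_ik(position, orientation): joint angles nearest the present ones, or None.
- bot.camera(name): name is "side" or "top" or "wrist"; returns the picture (384x512x3 uint8, red, green, blue); there is no depth.
- bot.calibration(name): a dict with "mtx" (3x3 intrinsics, pixels), "k1" (the pictures are not rectified: a ray, as slopes to the right and down, at radius r is drawn at 1 + k1 r^2 times it, then the intrinsics apply), "extrinsics" (4x4, takes a point from world to camera coordinates); the wrist camera has in their place "hand_eye" (4x4, takes a point from camera to tool coordinates, whose origin is the TCP and whose axes are the flange's). Camera axes: x right, y down, z forward; pixel columns grow to the right and rows downward; lengths in m; the calibration is good to about 2 mm. A picture is of the moment at which its call begins: read the wrist's pose just before it. calibration takes no time and is no camera call.
A pose or a line that the arm cannot do raises bot.PlanningError and nothing moves.
- bot.close_job(): hands the job in; it is judged then, once.
Trained networks look in the newest picture that a camera, given by its name, has taken for a name from the list of things; names that differ only in an ending like _2 or _b are one class to them, and where a whole thing is asked for, a point or a joint stands for the part that bears it (a point fixed in the world has none). Each returns a list of dicts, best first, with "confidence" (0 to 1); they miss things now and then, are a little off and sometimes report something else, mostly with a low value. They report only what shows in the picture. A call takes as long as a camera call. They do not tell look-alikes from the thing itself.
- bot.search_frame(camera, thing): "bbox" ([left, top, width, height] in pixels, round what is visible of it).
Readings, each from a call of its own:
- bot.read_clock(): time.
- bot.read_joint_positions(): joint angles.
- bot.read_joint_vel(): joint speeds.
- bot.read_joint_efforts(): joint torques, N m.
- bot.read_position(): TCP position.
- bot.read_tool_rot(): TCP orientation.
- bot.read_ft_force(): force on the tool from outside, world axes, zero at the start.
- bot.read_moment(): the same for the moment, N m.
- bot.read_gripper_width(): opening from 0.0 (shut) to 1.0 (fully open).
- bot.read_finger_force(): force on a finger pad.
Only numpy, scipy, OpenCV 4.12 (cv2) and the standard library are available. Lean on these libraries where they do the work, as an engineer would, in place of code of your own. Each camera call takes 0.05 s, during which the arm holds its last target. There are 200 camera calls.

TASK

A large nut lies in front of the blue height gauge: take it away and set it down on the bench well clear of the gauge. Raise the gauge's red-tabbed head and slide the grey metal plate along the bench (do not lift it) until its long side is fully home against the fence and its short side against the stop; then lower the head until the sprung foot rests on the plate and is pushed about half way in (6 mm, sleeve edge within the green band), never bottomed. Leave it standing like that, and leave the standing bolt, bar end and flat offcut alone.

Things in the scene. Friction and masses are not known exactly. Their poses are not given: they have to be found in the camera images.
- gauge: blue L-shaped base of a height gauge, fixed to the bench, 20 mm high. Origin: inner corner of the bay, at bench level. The fence's face is x = 0, from y = -12 to 138 mm (its bar lies behind, to x = 44). The stop's face is y = 0, from x = 0 to -118 mm (its bar is 12 mm thick, behind y = 0). The plate goes into the bay, x < 0, y > 0, touching both faces, long sides along y.
- plate_home (a point): where the plate's centre must come: x = -48, y = 62 mm in the gauge frame, 14 mm up; its axes are the gauge's
- column_top (a point): top of the gauge's steel column, 16 mm thick, 135 mm above the bench, at x = 24, y = 35 mm in the gauge frame; the head slides on it
- tab_top (a point): middle of the top of the head's red upright tab, straight above the foot (x = -30, y = 35 mm in the gauge frame). Tab: 22 mm along the gauge's x, 12 mm along its y, 37 mm high; pinch it across the 12 mm or press its top. Below it a 20 mm thick aluminium sleeve ends 82 mm under this point, and the foot's underside, fully out, 112 mm under it. An arm leads back to the column.
- gauge_head (a joint): height of the head on its column (m, up positive, 0 to 0.055): the height over the bench of the foot's underside when the foot is fully out. Stiff slide that stays where it is left: about 10 N to raise, 5 N to lower, up to 4 N more while the foot is pressed in.
- gauge_foot (a joint): how far the sprung foot is pushed up into the head (m): 0 out, 0.012 bottomed. Spring about 1 N at 0, 4 N bottomed; the head's friction holds against it. From 3 to 9 mm the sleeve's lower edge lies within the green band on the stem. With the foot on a thing, gauge_head + gauge_foot is that thing's height.
- foot_tip (a point): middle of the underside of the gauge's round steel foot (18 mm in diameter)
- plate_center (a point): centre (half-way up) of the loose grey metal plate, 96 mm along its x, 124 mm along its y, 28 mm high, about 0.9 kg, too wide to grasp; lies flat on the bench; it looks the same turned half round
- nut_center (a point): centre (half-way up) of the loose large steel hex nut, 43 mm across corners, 37 mm across flats (along its y), 19 mm high, lying flat on the bench between the plate and the gauge, in the plate's way; the bench round x = 0.47, y = 0.20 m (world) is always free to put it
- bar: bystander: grey sawn bar end standing, 22 mm in diameter, 30 mm high; origin under its centre
- offcut: bystander: flat-bar offcut lying flat, 40 x 30 x 10 mm; origin under its centre
- bolt: bystander: hex bolt standing on its head, 28 mm across, 55 mm high; origin under its centre
There are look-alikes about, which are no part of the job. What is shaped like the part that bears plate_center but brown or purple is not meant.

How it is judged:
On the way:
1. the plate is home against fence and stop (within 4 mm) with the foot still clear above it (x of plate_center in the frame of gauge above -0.052 m and y of plate_center in the frame of gauge below 0.066 m and angle between the x axis of plate_center and the x axis of gauge, either way round below 0.06 rad and height (world z) of foot_tip above 0.0295 m), for 0.1 s.
At the end, for the whole second after the job is handed in: The plate lies within 4 mm of the fence and of the stop and square to within 0.06 rad; the foot rests on it, pushed in 3 to 9 mm; the nut lies at rest on the bench, its centre more than 125 mm from the foot (x of plate_center in the frame of gauge above -0.052 m and y of plate_center in the frame of gauge below 0.066 m and angle between the x axis of plate_center and the x axis of gauge, either way round below 0.06 rad and value of joint gauge_foot between 0.003 and 0.009 m and height (world z) of foot_tip between 0.025 and 0.031 m and height (world z) of nut_center between 0.005 and 0.025 m and horizontal distance between nut_center and foot_tip above 0.125 m and linear speed of nut below 0.02 m/s and linear speed of plate below 0.01 m/s); the robot touches nothing.
It fails at once if the sprung foot is bottomed (pushed in more than 11.5 mm) (value of joint gauge_foot above 0.0115 m).
It fails at once if the plate is lifted or tipped (centre raised 20 mm, or tilted 0.3 rad) (height (world z) of plate_center above 0.034 m or angle between plate_center's own z axis and vertical above 0.3 rad).
It fails at once if a bystander is moved more than 20 mm (distance of any of bolt, bar, offcut from where it was at the start of the episode above 0.02 m).
It also fails if it takes over 72 s, if anything falls off the work surface, if the arm or the gripper's body presses on something with over 40 N, if the wrist force passes 120 N, or if a joint passes its speed limit or range.

## Working session

There is one attempt and no reset: what is moved stays moved. The work goes in short steps, each a Python script; the robot and the scene stay as the last script left them, time stands still between calls to the robot, and variables do not carry over. Pictures are saved under pics/ and viewed, at most 10 in all, crops included, and the job is handed in when it is done.

```bash
mkdir -p pics; ls; cat > h.py <<'E'
from cell import bot
import numpy as np, cv2
def save(cam,name):
    im=bot.camera(cam); cv2.imwrite(f'pics/{name}.png',im[:,:,::-1]); return im
def ray(cam,px):
    c=bot.calibration(cam); K=np.array(c['mtx']); k=c['k1']
    d=(np.array(px,float)-K[:2,2])/[K[0,0],K[1,1]]; u=d.copy()
    for _ in range(30): u=d/(1+k*(u@u))
    if 'extrinsics' in c:
        E=np.array(c['extrinsics']); R=E[:3,:3].T; o=-R@E[:3,3]
    return o,R@np.append(u,1)
def at(cam,px,z):
    o,r=ray(cam,px); return o+r*(z-o[2])/r[2]
def proj(cam,P):
    c=bot.calibration(cam); K=np.array(c['mtx']); E=np.array(c['extrinsics'])
    q=E[:3,:3]@np.array(P)+E[:3,3]; u=q[:2]/q[2]; u=u*(1+c['k1']*(u@u))
    return u*[K[0,0],K[1,1]]+K[:2,2]
def quat(th): # tool down, fingers close along world direction th
    # tool z=-Z, y=(cos,sin,0), x=y x z
    from scipy.spatial.transform import Rotation as Ro
    y=np.array([np.cos(th),np.sin(th),0]); z=np.array([0,0,-1.]); x=np.cross(y,z)
    q=Ro.from_matrix(np.c_[x,y,z]).as_quat(); return [q[3],q[0],q[1],q[2]]
E
python3 - <<'E'
from h import *
for c in ('top','side'):
    save(c,c+'0')
    o,_=ray(c,(256,192)); print(c,o.round(3),at(c,(256,192),0).round(3))
    for t in ('gauge','plate_center','nut_center','tab_top','bolt','bar','offcut','foot_tip','column_top'):
        try: print(t,[([int(v) for v in d['bbox']],round(d['confidence'],2)) for d in bot.search_frame(c,t)[:4]])
        except Exception as e: print(t,e)
a=[cv2.imread(f'pics/{c}0.png') for c in('top','side')]
E
```

```text
pics
top [ 0.204 -0.067  1.646] [ 0.43  -0.051  0.   ]
gauge [([314, 142, 47, 50], 0.91)]
plate_center [([271, 176, 32, 31], 0.9), ([141, 225, 39, 40], 0.61)]
nut_center []
tab_top [([345, 145, 8, 26], 0.42)]
bolt []
bar [([316, 140, 46, 51], 0.45)]
offcut [([269, 144, 13, 12], 0.45), ([345, 144, 9, 24], 0.42)]
foot_tip []
column_top [([316, 144, 41, 44], 0.61)]
side [ 0.125 -0.946  0.658] [0.461 0.119 0.   ]
gauge [([315, 236, 63, 73], 0.82)]
plate_center [([253, 218, 43, 38], 0.69), ([189, 171, 9, 16], 0.68), ([170, 263, 67, 53], 0.64), ([340, 275, 8, 6], 0.31)]
nut_center [([311, 259, 13, 14], 0.62)]
tab_top [([341, 241, 31, 40], 0.92), ([316, 237, 63, 71], 0.7)]
bolt [([248, 266, 15, 18], 0.51)]
bar [([247, 184, 6, 7], 0.54)]
offcut [([307, 218, 16, 12], 0.45)]
foot_tip [([339, 273, 8, 8], 0.62), ([316, 241, 62, 65], 0.26), ([341, 244, 33, 37], 0.19)]
column_top [([314, 236, 66, 73], 0.73)]
```

View pics/top0.png

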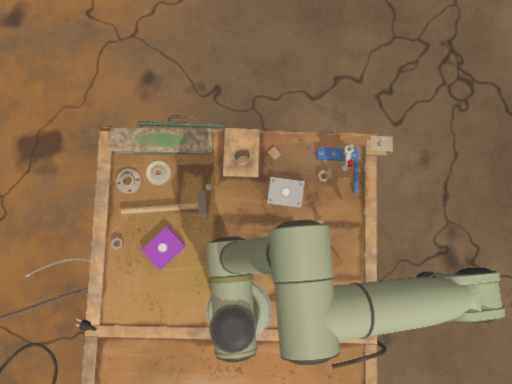

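View pics/side0.png

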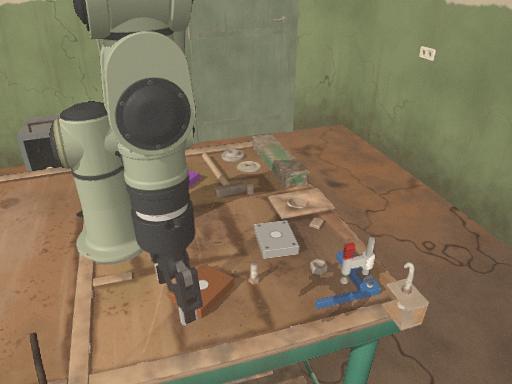

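The top view shows:
- the gauge at (340,168), with its fence bar at (330,153), its stop bar at (356,178) and the red tab at (350,162)
- the grey plate at (286,192)
- the nut at (323,176)
- the offcut at (274,153)

In the side view the bolt is at (254,272). Possible mix-ups are the purple block at (163,247) top, the brown block at (205,285) side, the nut-like ring at (117,243) top and the discs at (128,180) and (158,173) top. I choose the grey plate and the nut at (323,176). Next is a close look with the wrist camera.

```bash
python3 - <<'E'
from h import *
for n,p,z in (('plate',(286,192),.028),('nut',(323,176),.019),('corner?',(353,158),.02),('fence end',(317,153),.02),('stop end',(356,191),.02),('offcut',(274,153),.01)): print(n,at('top',p,z).round(3))
print(at('side',(254,284),0).round(3),'bolt'); print(at('side',(250,190),0).round(3),'bar?')
c=bot.calibration('wrist'); print(np.array(c['hand_eye']).round(3).tolist(), np.array(c['mtx']).round(0).tolist(),c['k1'])
a=cv2.imread('pics/top0.png')[130:215,260:370]; b=cv2.imread('pics/side0.png')[200:320,235:395]
a=cv2.resize(a,(560,433),interpolation=3)
b=cv2.resize(b,(577,433),interpolation=3)
cv2.imwrite('pics/crop0.png',cv2.resize(np.hstack([a,b]),(800,305)))
E
```

```text
plate [ 0.429 -0.159  0.028]
nut [ 0.492 -0.292  0.019]
corner? [ 0.561 -0.4    0.02 ]
fence end [ 0.576 -0.269  0.02 ]
stop end [ 0.44  -0.412  0.02 ]
offcut [ 0.574 -0.113  0.01 ]
[ 0.325 -0.295  0.   ] bolt
[0.446 0.137 0.   ] bar?
[[0.0, -0.952, -0.305, 0.078], [1.0, 0.0, 0.0, -0.001], [-0.0, -0.305, 0.952, -0.142], [0.0, 0.0, 0.0, 1.0]] [[283.0, 0.0, 254.0], [0.0, 283.0, 190.0], [0.0, 0.0, 1.0]] -0.03687337722999718
```

View pics/crop0.png

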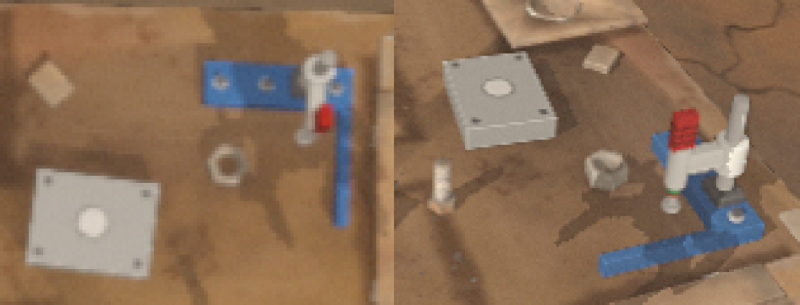

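The crop confirms the choice: grey plate, nut lying flat, gauge with the red tab, bolt standing at about (0.33,-0.30). Now a closer wrist view.

```bash
cat >> h.py <<'E'
from scipy.spatial.transform import Rotation as Ro
def wpose():
    q=bot.read_tool_rot(); p=np.array(bot.read_position())
    T=np.eye(4); T[:3,:3]=Ro.from_quat([q[1],q[2],q[3],q[0]]).as_matrix(); T[:3,3]=p
    return T@np.array(bot.calibration('wrist')['hand_eye'])
def wat(C,px,z):
    c=bot.calibration('wrist'); K=np.array(c['mtx']); k=c['k1']
    d=(np.array(px,float)-K[:2,2])/[K[0,0],K[1,1]]; u=d.copy()
    for _ in range(30): u=d/(1+k*(u@u))
    r=C[:3,:3]@np.append(u,1); o=C[:3,3]; return o+r*(z-o[2])/r[2]
def rect(C,name,im,x0,x1,y0,y1,z,s=2000):
    # orthophoto at height z: column = (y1-y)*s? right=-y, up=+x
    H=int((x1-x0)*s); W=int((y1-y0)*s)
    c=bot.calibration('wrist'); K=np.array(c['mtx'])
    jj,ii=np.meshgrid(np.arange(W),np.arange(H))
    P=np.stack([x1-ii/s,y1-jj/s,np.full(ii.shape,z)],-1)
    q=(P-C[:3,3])@C[:3,:3]; u=q[...,:2]/q[...,2:]; u=u*(1+c['k1']*(u**2).sum(-1,keepdims=True))
    m=(u*[K[0,0],K[1,1]]+K[:2,2]).astype(np.float32)
    o=cv2.remap(im,m[...,0],m[...,1],cv2.INTER_LINEAR); cv2.imwrite(f'pics/{name}.png',o[:,:,::-1]); return o
E
python3 - <<'E'
from h import *
print(bot.read_clock())
for th in (np.pi/2,-np.pi/2): print(th,bot.solve_ik([.42,-.28,.25],quat(th)))
bot.move_pose([.42,-.28,.25],quat(np.pi/2))
C=wpose(); np.save('C1.npy',C); im=save('wrist','w1'); print(C.round(3).tolist())
rect(C,'o1',im,.30,.62,-.44,-.08,.02,1800)
for t in ('gauge','plate_center','nut_center','tab_top','bolt','bar','offcut','foot_tip','column_top'):
    print(t,[([int(v) for v in d['bbox']],round(d['confidence'],2)) for d in bot.search_frame('wrist',t)[:3]])
print(bot.read_clock())
E
```

```text
1.0
1.5707963267948966 [-0.73433115  0.23004618 -0.27523288  1.06551727  0.         -0.73433115]
-1.5707963267948966 [-0.73433115  0.23004618 -0.27523288  1.06551727  0.          2.4072615 ]
[[0.001, 0.952, 0.305, 0.341], [1.0, -0.001, -0.001, -0.28], [-0.0, 0.305, -0.952, 0.392], [0.0, 0.0, 0.0, 1.0]]
gauge [([158, 171, 102, 149], 0.94), ([185, 226, 14, 11], 0.34)]
plate_center [([297, 126, 102, 81], 0.96), ([214, 1, 84, 45], 0.84)]
nut_center [([228, 196, 32, 28], 0.82)]
tab_top [([171, 229, 34, 71], 0.78), ([158, 167, 107, 156], 0.18)]
bolt [([244, 78, 18, 19], 0.58)]
bar [([171, 227, 33, 67], 0.21)]
offcut [([356, 240, 19, 19], 0.57), ([189, 227, 10, 8], 0.57), ([155, 167, 103, 156], 0.37)]
foot_tip []
column_top [([153, 166, 107, 157], 0.81)]
3.375
```

View pics/o1.png

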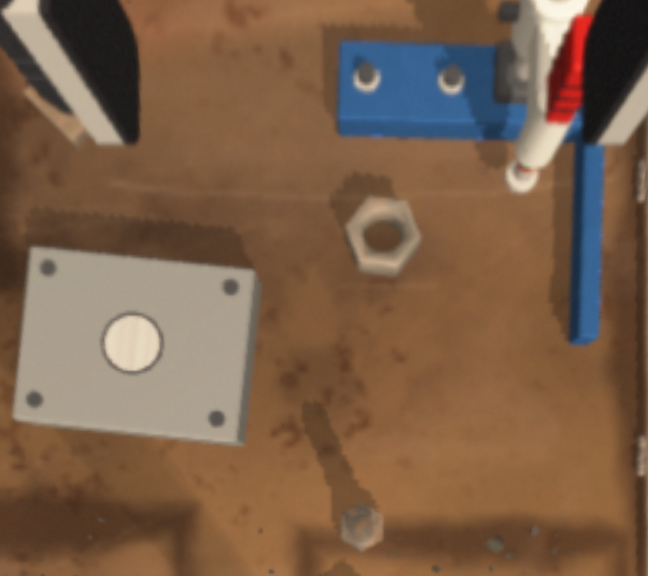

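The orthophoto (z = 0.02) shows:
- the fence front along row ~130 and the stop face along col ~577, corner near (577,128)
- the nut at (383,236) and the plate centre at (132,343)
- the bolt at (362,525)
- the foot, low, at (520,180), beside the white sleeve and the red tab

I'll measure from these numerically.

```bash
python3 - <<'E'
from h import *
C=np.load('C1.npy'); im=cv2.imread('pics/w1.png')[:,:,::-1].copy(); s=4000
X1,Y1=.62,-.08
def w(px): px=np.atleast_2d(px); return np.c_[X1-px[:,1]/s, Y1-px[:,0]/s]
# blue at z=0: bay-side contact lines
o=rect(C,'tmp',im,.30,.62,-.44,-.08,0.,s).astype(int); m=((o[...,2]-o[...,0])>35).astype(np.uint8)
ys=[];xs=[]
for y in np.arange(-.285,-.345,-.002):
    col=m[:,int((Y1-y)*s)]; r=np.where(col)[0]; 
    if len(r): ys.append((y,X1-r.max()/s))
for x in np.arange(.52,.455,-.002):
    row=m[int((X1-x)*s)]; r=np.where(row)[0]
    if len(r): xs.append((x,Y1-r.min()/s))
def fit(a):
    a=np.array(a); p=np.polyfit(a[:,0],a[:,1],1); r=a[:,1]-np.polyval(p,a[:,0]); k=abs(r)<2*r.std()+1e-4; p=np.polyfit(a[k,0],a[k,1],1); return p,(a[k,1]-np.polyval(p,a[k,0])).std()
pf,e1=fit(ys); ps,e2=fit(xs); print('fence x=f(y)',pf,e1,'stop y=f(x)',ps,e2, 'tilts',-np.arctan(pf[0]),np.arctan(ps[0]))
x=.55
for _ in range(20): y=np.polyval(ps,x); x=np.polyval(pf,y)
print('corner',x,y)
o2=rect(C,'tmp',im,.30,.62,-.44,-.08,.02,s).astype(int); m2=((o2[...,2]-o2[...,0])>35)
r=np.where(m2[int((X1-.57)*s)])[0]; print('fence end y',Y1-r.min()/s)
r=np.where(m2[:,int((Y1+.285)*s)])[0]; print('fence back x',X1-r.min()/s)
r=np.where(m2[int((X1-.48)*s)])[0]; print('stop back y',Y1-r.max()/s)
r=np.where(m2[:,int((Y1+.407)*s)])[0]; print('stop end x',X1-r.max()/s)
# plate top
o=rect(C,'tmp',im,.30,.62,-.44,-.08,.028,s)
hsv=cv2.cvtColor(o,cv2.COLOR_RGB2HSV); m=((hsv[...,1]<45)&(hsv[...,2]>125)).astype(np.uint8); m[:int(.12*s)]=0; m[:,int(.16*s):]=0
m=cv2.morphologyEx(m,cv2.MORPH_CLOSE,np.ones((25,25)))
c=max(cv2.findContours(m,0,1)[0],key=cv2.contourArea); (cx,cy),sz,an=cv2.minAreaRect(c); print('plate',w((cx,cy)),np.array(sz)/s,an)
# views
a=rect(C,'tmp',im,.45,.53,-.34,-.25,.019,4400); b=im[160:325,150:265]
b=cv2.resize(b,None,fx=3.1,fy=3.1,interpolation=cv2.INTER_CUBIC)
H=max(a.shape[0],b.shape[0]); f=lambda q:cv2.copyMakeBorder(q,0,H-q.shape[0],0,0,0)
v=np.hstack([f(a),f(b)]); print(a.shape,b.shape,v.shape); cv2.imwrite('pics/v2.png',v[:,:,::-1])
E
```

```text
fence x=f(y) [0.02157953 0.56202597] 0.00023724604907406725 stop y=f(x) [-0.0352607 -0.3886943] 0.00014948506294491738 tilts -0.021576184057974433 -0.035246092676100474
corner 0.5532171838744985 -0.40820111839307915
fence end y -0.26825
fence back x 0.5965
stop back y -0.41325
stop end x 0.43025
plate [[ 0.42632297 -0.15813523]] [0.12404453 0.09402949] 5.967434883117676
(352, 396, 3) (512, 356, 3) (512, 752, 3)
```

View pics/v2.png

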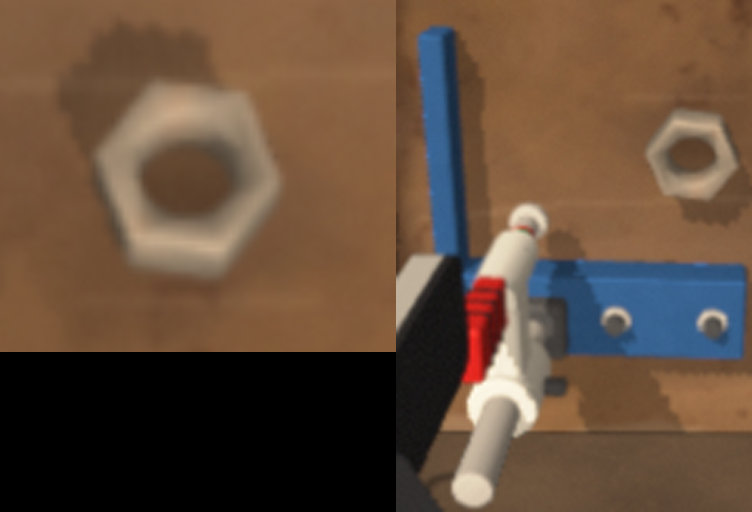

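The crop shows a flat hex nut with its top centre at (189,170), i.e. (0.491,-0.293), and flats facing about the world x direction. The gauge corner is at about (0.551,-0.405), yawed -0.03, and the foot position agrees with that. The plate is at (0.426,-0.158), yawed -0.10. First I take the nut away.

```bash
python3 - <<'E'
from h import *
J=np.array(bot.read_joint_positions())
th=min((-.11,np.pi-.11),key=lambda t:abs(bot.solve_ik([.4914,-.293,.12],quat(t))[5])); q=quat(th); print(th)
bot.set_gripper(.68,60)
bot.move_pose([.4914,-.293,.10],q)
bot.move_linear([.4914,-.293,.003],.1)
bot.set_gripper(0,60); print('w',bot.read_gripper_width(),bot.read_finger_force())
bot.move_linear([.4914,-.293,.13],.2); print('w',bot.read_gripper_width(),bot.read_finger_force())
bot.move_pose([.47,.20,.13],q)
bot.move_linear([.47,.20,.006],.12)
bot.set_gripper(.7); bot.move_linear([.47,.20,.15],.25)
im=save('top','top1'); print([([int(v) for v in d['bbox']],round(d['confidence'],2)) for d in bot.search_frame('top','nut_center')],proj('top',[.47,.2,.01]).round())
print(bot.read_clock())
E
```

```text
-0.11
w 0.41645936154968716 60.7755854058513
w 0.4230512603505118 60.01240119665454
[([180, 171, 13, 12], 0.5)] [187. 179.]
11.6833
```

```bash
python3 - <<'E'
from h import *
q=quat(np.pi/2-.028); tx,ty=.522,-.369
bot.set_gripper(0,60)
bot.move_pose([tx,ty,.18],q)
print(bot.read_ft_force())
r=bot.move_linear([tx,ty,.113],.03,until_force=3); z=bot.read_position()[2]; print(r,'top',z,'head',z-.112,bot.read_ft_force())
bot.move_linear([tx,ty,.19],.2)
bot.set_gripper(.5)
C=wpose(); np.save('C2.npy',C); save('wrist','w2')
print(bot.read_clock())
E
```

```text
[0.88437003 0.56099315 0.3359413 ]
True top 0.12855772624552908 head 0.016557726245529078 [-0.03223244 -0.01791746  0.59683186]
17.05
```

View pics/w2.png

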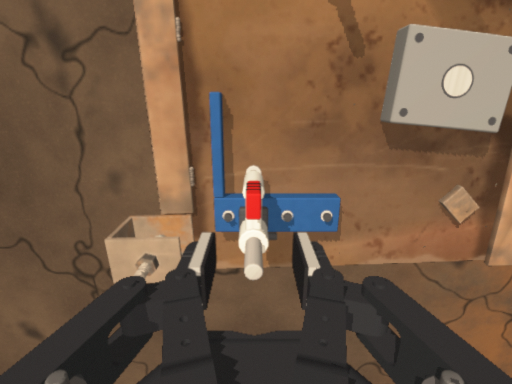

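The picture shows the tab at (254,200) centred between the fingers. Next I pinch it and raise it.

```bash
python3 - <<'E'
from h import *
tx,ty=.522,-.369
bot.move_linear([tx,ty,.0985],.12)
bot.set_gripper(0,80); w=bot.read_gripper_width(); f0=bot.read_ft_force()
bot.move_linear([tx,ty,.1335],.04); print(w,f0,bot.read_ft_force(),bot.read_gripper_width(),bot.read_position())
bot.set_gripper(.5); bot.move_linear([tx,ty,.22],.2)
# push 1: +x, square, left gap
g=-.028; q=quat(np.pi/2+g)
bot.set_gripper(.7)
bot.move_pose([.33,-.158,.12],q)
bot.move_linear([.33,-.158,.006],.15)
f0=np.array(bot.read_ft_force())
print(bot.move_linear([.396,-.158,.006],.06,until_force=30), np.array(bot.read_ft_force())-f0, bot.read_position())
bot.move_linear([.375,-.158,.006],.1)
bot.move_linear([.375,-.158,.16],.25)
C=wpose(); np.save('C3.npy',C); save('wrist','w3'); save('side','s3')
a=cv2.imread('pics/w3.png'); b=cv2.resize(cv2.imread('pics/side0.png')*0+cv2.imread('pics/s3.png'),None,fx=1,fy=1)[190:320,235:395]
b=cv2.resize(b,(473,384),interpolation=3); v=np.hstack([a,b]); cv2.imwrite('pics/v3.png',cv2.resize(v,(800,312)))
print(bot.read_clock())
E
```

```text
0.12154792893412017 [0.48301091 0.55557735 4.2732753 ] [ 4.65066053 -3.53766413 -8.8261002 ] 0.12788480986261655 [ 0.52241165 -0.36939084  0.13233455]
False [-7.98190469 -0.84467302  6.32740023] [ 0.39344746 -0.15718708  0.00542338]
25.2083
```

View pics/v3.png

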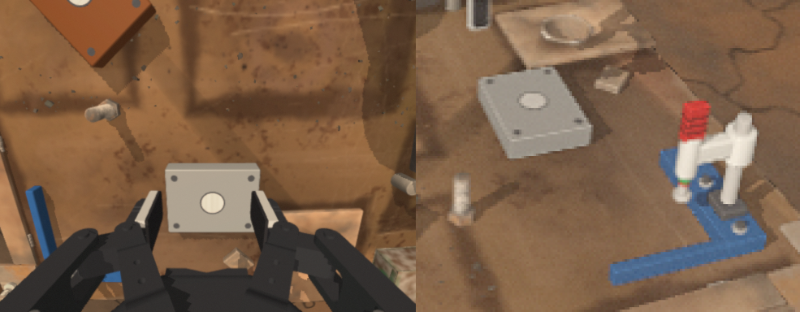

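Head raised: the red tab is high at (694,120) and the foot clear at (681,195) in the side part. The plate is squared at (212,200) in the wrist part. Next is a push in -y to the stop.

```bash
python3 - <<'E'
from h import *
g=-.028; x=.4525
q=quat(g)
bot.set_gripper(.5)
bot.move_pose([x,-.045,.12],q)
bot.move_linear([x,-.045,.006],.15)
f0=np.array(bot.read_ft_force()); F=lambda:(np.array(bot.read_ft_force())-f0).round(1)
print(bot.move_linear([x,-.243,.006],.08,until_force=40),F(),bot.read_position())
print(bot.move_linear([x,-.285,.006],.04,until_force=12),F(),bot.read_position())
bot.move_linear([x,-.245,.006],.15)
bot.move_linear([x,-.245,.13],.25)
# push +x
cy=-.405+.064-.002; q=quat(np.pi/2+g)
bot.set_gripper(.7)
bot.move_pose([.36,cy,.13],q)
bot.move_linear([.36,cy,.006],.15)
f0=np.array(bot.read_ft_force())
print(bot.move_linear([.425,cy,.006],.07,until_force=40),F(),bot.read_position())
print(bot.move_linear([.47,cy,.006],.04,until_force=14),F(),bot.read_position())
print(bot.read_clock())
E
```

```text
False [-0.4  9.7  7. ] [ 0.45188466 -0.24048099  0.00599493]
True [0.3 0.7 0.4] [ 0.45126658 -0.26709347  0.00544511]
False [-6.6 -0.   5.2] [ 0.42397601 -0.34268713  0.00591892]
True [0.3 1.  0.5] [ 0.44582055 -0.34188771  0.00529799]
37.0333
```

```bash
python3 - <<'E'
from h import *
g=-.028; cy=-.343
bot.move_linear([.415,cy,.006],.15)
bot.move_linear([.415,cy,.14],.25)
q=quat(g); x=.500
bot.set_gripper(.4)
bot.move_pose([x,-.235,.14],q)
bot.move_linear([x,-.235,.006],.15)
print(bot.move_linear([x,-.29,.006],.04,until_force=16),bot.read_position())
bot.move_linear([x,-.24,.006],.15)
bot.move_linear([x,-.24,.15],.25)
q=quat(np.pi/2+g); bot.move_pose([.43,-.30,.20],q)
C=wpose(); np.save('C4.npy',C); im=save('wrist','w4'); save('side','s4')
print(bot.read_clock())
a=rect(C,'o4',im,.38,.60,-.44,-.24,.028,2000)
a=cv2.imread('pics/o4.png')
b=cv2.resize(cv2.imread('pics/s4.png')[205:325,275:395],(440,440),interpolation=3)
cv2.imwrite('pics/v4.png',cv2.resize(np.hstack([a,b]),(800,419)))
E
```

```text
True [ 0.49944221 -0.26855638  0.0054981 ]
44.6667Traceback (most recent call last):
  File "<stdin>", line 18, in <module>
    return _nx.concatenate(arrs, 1, dtype=dtype, casting=casting)
           ~~~~~~~~~~~~~~~^^^^^^^^^^^^^^^^^^^^^^^^^^^^^^^^^^^^^^^
ValueError: all the input array dimensions except for the concatenation axis must match exactly, but along dimension 0, the array at index 0 has size 439 and the array at index 1 has size 440
```

```bash
python3 - <<'E'
import cv2,numpy as np
a=cv2.resize(cv2.imread('pics/o4.png'),(400,440)); b=cv2.resize(cv2.imread('pics/s4.png')[205:325,275:395],(400,440),interpolation=3)
cv2.imwrite('pics/v4.png',np.hstack([a,b]))
E
```

```text
(no output)
```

View pics/v4.png

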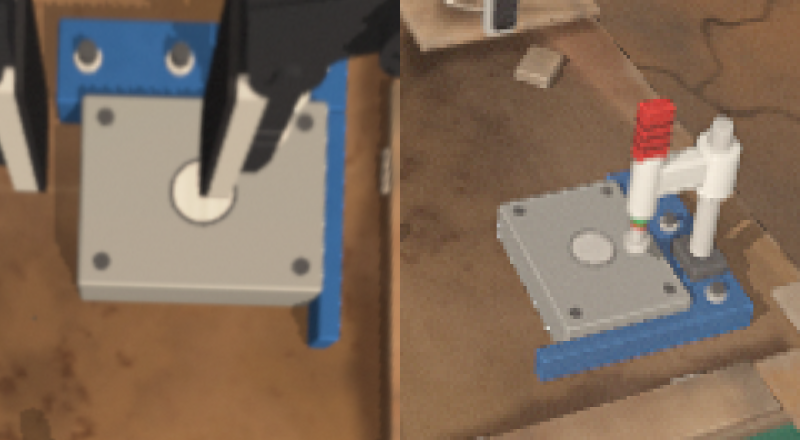

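The picture shows the plate tight in the corner with no visible gap at the fence or the stop, and the foot well above it at (636,240). I'll give it one last nudge to the fence, then press the tab down.

```bash
python3 - <<'E'
from h import *
g=-.028
bot.move_pose([.410,-.343,.07],quat(np.pi/2+g)); bot.move_linear([.410,-.343,.006],.15)
print(bot.move_linear([.47,-.343,.006],.04,until_force=14),bot.read_position())
bot.move_linear([.42,-.343,.006],.15); bot.move_linear([.42,-.343,.18],.25)
bot.set_gripper(0)
tx,ty=.522,-.369
bot.move_pose([tx,ty,.18],quat(np.pi/2+g))
bot.move_linear([tx,ty,.15],.06); print(bot.read_position(),bot.read_ft_force())
bot.move_linear([tx,ty,.136],.03)
zc=.136
for i in range(4):
    z=bot.read_position()[2]; print(z,bot.read_ft_force()[2].round(1) if hasattr(bot.read_ft_force(),'shape') else bot.read_ft_force()[2])
    if z<.1345: break
    zc-=min(.002,z-.134); bot.move_linear([tx,ty,zc],.02)
print(bot.read_clock())
E
```

```text
True [ 0.44596417 -0.34246048  0.00537939]
[ 0.52147044 -0.36854392  0.14946806] [-0.56036422  0.27579985  0.00766425]
0.13604863373533588 3.1
0.13424405962088828 5.9
50.4083
```

```bash
python3 - <<'E'
from h import *
tx,ty=.522,-.369
print(bot.read_position(),bot.read_ft_force())
bot.move_linear([tx,ty,.20],.15); bot.move_pose([.36,-.2,.22],quat(np.pi/2))
C=wpose(); im=save('wrist','w5'); s=save('side','s5'); print(bot.read_clock())
for n,i in (('tab_top',0),('foot_tip',0)):
    print([(d['bbox'],round(d['confidence'],2)) for d in bot.search_frame('side',n)[:2]])
for h in (.016,.022,.028,.05): print(h,proj('side',[tx,ty,.112+h]).round(1),proj('side',[tx,ty,.03+h]).round(1))
print(proj('side',[tx,ty,.028]).round(1))
b=cv2.resize(s[235:305,310:390],(640,560),interpolation=3); cv2.imwrite('pics/v5.png',b[:,:,::-1])
E
```

```text
[ 0.52194536 -0.36887444  0.13424406] [-1.82622771  1.59976855  5.93402666]
52.0333
[([340.5, 240.4, 34.4, 38.5], 0.68)]
[]
0.016 [348.7 244.6] [344.1 272.3]
0.022 [349.  242.4] [344.4 270.4]
0.028 [349.4 240.3] [344.7 268.4]
0.05 [350.7 232.2] [346.  261.2]
[343.1 278. ]
```

View pics/v5.png

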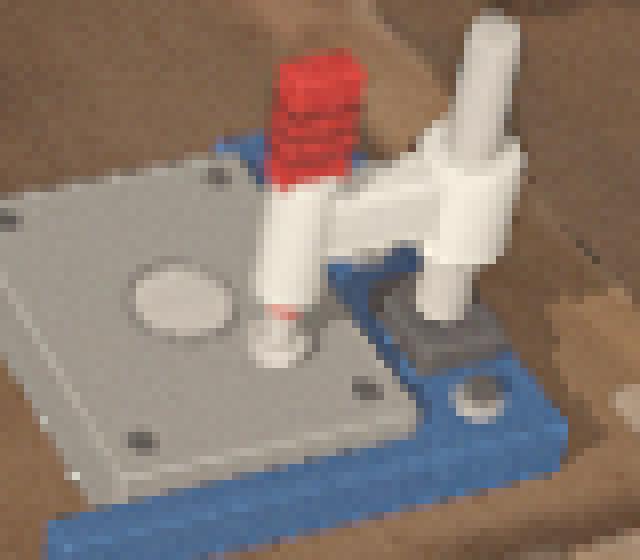

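The side view (9 mm per 3 px) can't settle how deep the foot is: a reddish ring shows at the sleeve edge, at (285,310). I'll take one tilted close wrist view and check it against the projected model.

```bash
cat > look.py <<'E'
from h import *
def wproj(C,P):
    c=bot.calibration('wrist'); K=np.array(c['mtx']); q=(np.array(P)-C[:3,3])@C[:3,:3]; u=q[:2]/q[2]; u=u*(1+c['k1']*(u@u)); return u*[K[0,0],K[1,1]]+K[:2,2]
E
python3 - <<'E'
from look import *
t=np.radians(40)
z=np.array([np.sin(t),0,-np.cos(t)]); y=np.array([0,1.,0]); x=np.cross(y,z)
q=Ro.from_matrix(np.c_[x,y,z]).as_quat(); q=[q[3],*q[:3]]
p=[.44,-.30,.16]
print(bot.solve_ik(p,q)); bot.move_pose(p,q)
C=wpose(); np.save('C6.npy',C); im=save('wrist','w6'); print(bot.read_clock())
tx,ty=.522,-.369
o=wproj(C,[tx,ty,.05]); print('stem',o)
for zz in (.028,.04,.0475,.05,.052,.055,.134): print(zz,wproj(C,[tx,ty,zz]).round(1))
c0,r0=int(o[0])-40,int(o[1])-60
b=im[max(r0,0):r0+100,max(c0,0):c0+100]; print('crop origin',c0,r0)
b=cv2.resize(b,None,fx=5.6,fy=5.6,interpolation=cv2.INTER_NEAREST); cv2.imwrite('pics/v6.png',b[:,:,::-1])
# side tab tracking
g0=cv2.imread('pics/side0.png'); 
for n in ('side0','s3','s4','s5'):
    i=cv2.imread(f'pics/{n}.png')[225:300,325:365].astype(int); m=(i[...,2]-np.maximum(i[...,1],i[...,0]))>60
    r,c=np.where(m); print(n,'tab rows',r.mean()+225,c.mean()+325,len(r))
E
```

```text
[-1.07750429  0.14821561 -0.89533895  0.14903304  0.60183217 -0.95885088]
52.975
stem [185.98605665 173.37939442]
0.028 [188.6 156.6]
0.04 [187.2 165.6]
0.0475 [186.3 171.4]
0.05 [186.  173.4]
0.052 [185.7 175. ]
0.055 [185.4 177.4]
0.134 [173.7 252.5]
crop origin 145 113
side0 tab rows 250.71794871794873 348.87820512820514 156
s3 tab rows 240.20441988950276 350.3259668508287 181
s4 tab rows 240.11891891891892 350.34594594594597 185
s5 tab rows 249.54802259887006 348.94350282485874 177
```

View pics/v6.png

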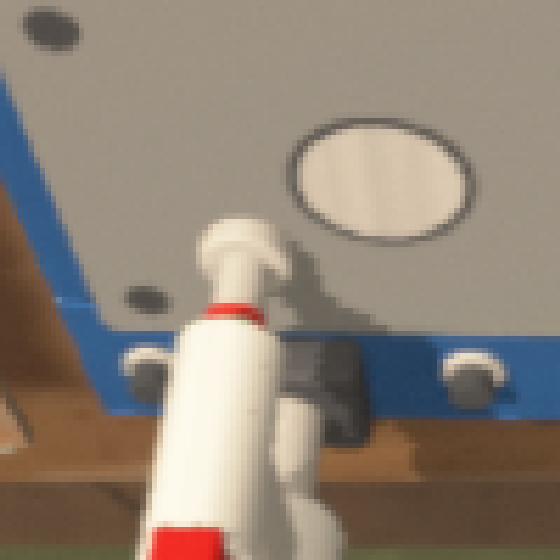

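The close view (upside down) shows the foot on the plate at (245,245), a red ring at rows 305–320 and the sleeve edge at row 320. The sleeve's near rim hides about 3 mm of the stem from this angle, so I compute the insertion with the rim geometry included.

```bash
python3 - <<'E'
from look import *
C=np.load('C6.npy'); tx,ty=.522,-.369
im=cv2.imread('pics/w6.png')[:,:,::-1].astype(int)
for c in (186,187,188): print(c,[(r,*im[r,c]) for r in range(164,174)])
a=np.linspace(0,2*np.pi,73)
d=np.array([C[0,3]-tx,C[1,3]-ty]); d/=np.linalg.norm(d)
near=lambda rad,z: wproj(C,[tx+rad*d[0],ty+rad*d[1],z])[1].round(2)
print('foot near bottom/top rim', near(.009,.028), 'far', near(-.009,.028))
for h in (.017,.019,.022,.025): print('head',h,'sleeve rim row',near(.01,h+.03))
for z in (.046,.049,.055): print('stem band',z,near(.00435,z))
E
```

```text
186 [(164, np.int64(236), np.int64(223), np.int64(199)), (165, np.int64(234), np.int64(221), np.int64(196)), (166, np.int64(235), np.int64(206), np.int64(182)), (167, np.int64(239), np.int64(88), np.int64(76)), (168, np.int64(233), np.int64(62), np.int64(48)), (169, np.int64(203), np.int64(145), np.int64(116)), (170, np.int64(248), np.int64(240), np.int64(222)), (171, np.int64(251), np.int64(245), np.int64(228)), (172, np.int64(250), np.int64(245), np.int64(228)), (173, np.int64(250), np.int64(244), np.int64(227))]
187 [(164, np.int64(228), np.int64(214), np.int64(188)), (165, np.int64(227), np.int64(213), np.int64(188)), (166, np.int64(227), np.int64(196), np.int64(173)), (167, np.int64(231), np.int64(93), np.int64(80)), (168, np.int64(212), np.int64(53), np.int64(42)), (169, np.int64(172), np.int64(123), np.int64(98)), (170, np.int64(236), np.int64(229), np.int64(200)), (171, np.int64(248), np.int64(240), np.int64(221)), (172, np.int64(248), np.int64(241), np.int64(223)), (173, np.int64(248), np.int64(240), np.int64(222))]
188 [(164, np.int64(221), np.int64(204), np.int64(180)), (165, np.int64(219), np.int64(201), np.int64(178)), (166, np.int64(220), np.int64(188), np.int64(165)), (167, np.int64(220), np.int64(98), np.int64(85)), (168, np.int64(181), np.int64(47), np.int64(37)), (169, np.int64(166), np.int64(100), np.int64(80)), (170, np.int64(213), np.int64(207), np.int64(171)), (171, np.int64(244), np.int64(235), np.int64(214)), (172, np.int64(245), np.int64(236), np.int64(217)), (173, np.int64(245), np.int64(236), np.int64(215))]
foot near bottom/top rim 151.26 far 161.59
head 0.017 sleeve rim row 165.31
head 0.019 sleeve rim row 166.91
head 0.022 sleeve rim row 169.34
head 0.025 sleeve rim row 171.8
stem band 0.046 167.77
stem band 0.049 170.16
stem band 0.055 175.0
```

The sleeve rim at row ~169.2 gives head ≈ 0.022, so the foot is in about 6 mm. The touch height agrees (0.1342 - 0.112 = 0.022). The arm is clear of everything, so I hand in.

```bash
python3 -c "
from cell import bot
print(bot.close_job(), bot.read_clock())"
```

```text
the job is handed in; nothing more can be done
the job is handed in; nothing more can be done
```

I handed the job in with about 19 s to spare: the nut is near (0.47, 0.20), the plate is against fence and stop, and the foot is on the plate, pushed in about 6 mm by touch height and camera (estimates 4.5–8 mm); `bot.close_job()` gave no verdict.

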